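Slide the loaded red parts tray home in the bench dock

ROBOT

A 6-joint arm with a two-finger parallel gripper is mounted at the origin on the work surface. World frame = base frame: x ahead of the robot, y to its left, z up, the work surface at z = 0. Lengths are in m, angles in rad, forces in N, time in s.
With the tool pointing down it reaches from about 0.25 to 0.775 m from the base axis. Payload 4 kg.
Tool frame: the origin (TCP) lies on the centre line of the jaws, within the pads' length; the fingertips stand 19 mm ahead of it and the grasp point (between the pads) is the TCP; x points along the fingers, z is the direction in which the jaws open and shut, and the axes are right-handed (so a half turn about x gives the same grasp; the last joint's range is limited). The gripper opens to 94 mm and grips with 3 to 60 N. Pads are 16 mm wide; open, the fingers measure 119 mm over their backs; the gripper's body (75 mm by 177 mm) begins 78 mm behind the grasp point.
Start: joints at [-1.367, 0.087, 1.371, -0, 1.684, -0.103], TCP at [0.166, -0.524, 0.225] pointing down, gripper open.
Joint ranges: [-3.1, 3.1], [-0.76, 2.03], [0.27, 2.55], [-1.08, 4.22], [0.17, 2.65], [-2.57, 2.57]. Speed limits (rad/s): [2.79, 2.79, 3.14, 3.14, 3.14, 3.14].

INTERFACE

Orientations are given as [roll, pitch, yaw] about the fixed x, y, z axes, in that order (R = Rz(yaw) Ry(pitch) Rx(roll)).
In Python, from bench import robot, snapshot, camera_params gives the robot as it stands.
- The arm moves only by the tool step_arm, never from a script. Its argument "motion" is text: rows parted by semicolons, each of 7 numbers parted by spaces: the opening in per cent of the stroke, from 0 (shut) to 100 (fully open), then the shift along the tool's x, y, z in cm, then the turn, a rotation vector about the tool's x, y, z in rad. A call has 1 to 20 rows; each row shifts and turns the commanded pose from where the row before left it, along the tool's axes as they then stand; what a row does not reach is not made up. A row lasts 1/12 s, in which the tool goes at most 41.7 mm and 7.16 degrees, less where a joint would pass 70% of its speed; a pose out of reach is approached as far as the arm can. A call with a gripper value outside its range is refused whole. The fingers move at their own pace and stop on an object; the grip force is fixed at half the most. Time passes only in rows, so rows that do not move let the fingers close. It gives the time, the measured TCP pose, the force and the opening at its end, in the units of the state.
- robot.get_obs(): the state, without advancing time (a new reading comes with each control period).
- snapshot(name): name is "scene" or "top"; returns the picture (420x560x3 uint8, red, green, blue); there is no depth.
- camera_params(name): a dict with "fx", "fy", "cx", "cy" (pixels), "D" ([k1, k2, p1, p2, k3] as OpenCV has them; the pictures are not rectified), "R" (3x3) and "t" (3): a world point X has camera coordinates R X + t. Camera axes: x right, y down, z forward; pixel columns grow to the right and rows downward; lengths in m; the calibration is good to about 2 mm. A picture is of the moment at which its call begins. camera_params takes no time and is no camera call.
- robot.close_job(): hands the job in, once; it reports no verdict.
The state is a dict: "time": time; "joint_positions": joint angles; "qvel": joint speeds; "joint_torque": joint torques, N m; "tool_pos": TCP position; "ee_rot": TCP orientation; "wrist_force": force on the tool from outside, world axes, zero at the start; "wrist_torque": the same for the moment, N m; "width": finger opening in m.
Only numpy, scipy, OpenCV 4.12 (cv2) and the standard library are available. Lean on these libraries where they do the work, as an engineer would, in place of code of your own. Each camera call takes 0.05 s, during which the arm holds its last target.

TASK

The red parts tray with the steel pipe flange in it belongs in the grey dock on the welding bench: slide it in under the rails through the flared yellow mouth, until it is fully home against the stop at the back, sitting flat on the bench, the flange still lying in it. Leave the small blue tray where it is.

Things in the scene. Friction and masses are not known exactly. Their poses are not given: they have to be found in the camera images.
- tray_bar (a point): red tray, loose, 0.7 kg loaded: box 160 (x) x 124 (y) x 36 mm high, with 14 mm wide rims out along both long sides at its top (152 mm over the rims); same both ways round, slides along its x. This point: centre of its black carrying bar, 95 mm above the underside. Bar along x over the full length, on end posts, 18 mm thick (y), 22 mm high (84 to 106 mm above the underside)
- dock: fixed grey dock, 54 mm high, floor is the bench (z=0). Origin on the bench under the home tray's centre; x runs from mouth to stop: tray goes in along +x, its x parallel. Rail walls inside at y=±82 mm, x=-90..90; lips above them, 49 to 54 mm high, reach in to y=±68, open between; tray rims pass under them. Stop face x=80. Yellow flares at the mouth widen to y=±98 at x=-128
- flange_mid (a point): steel pipe flange lying flat and loose in the red tray under the bar: disc 96 mm across, 12 mm thick, hub 50 mm across, 28 mm high in all, about 0.28 kg; this point is its centre, 14 mm above its underside; the tray's floor is 4 mm thick
- small_tray_bar (a point): the small empty blue tray, to be left alone: 120 by 112 by 30 mm without rims, grey bar 18 mm thick along its length (x); this point is the centre of that bar, 66 mm above the tray's underside; top of the bar 77 mm high
There are look-alikes about, which are no part of the job. What is shaped like the part that bears flange_mid but purple is not meant. There is more than one size of the part that bears tray_bar; the job needs the larger.

How it is judged:
At the end, for the whole second after the job is handed in: Red tray in the dock under the lips: bar centre within 15 mm of the dock origin along and across, height right to 8 mm, tilt under 0.1 rad, along the rails within 10 degrees; flange flat in it, within 45 mm of its centre; small blue tray within 30 mm of its start (x of tray_bar in the frame of dock between -0.015 and 0.015 m and y of tray_bar in the frame of dock between -0.015 and 0.015 m and height (world z) of tray_bar between 0.087 and 0.103 m and angle between tray_bar's own z axis and vertical below 0.1 rad and angle between the x axis of tray_bar and the x axis of dock, either way round below 0.17 rad and horizontal distance between flange_mid and tray_bar below 0.045 m and height (world z) of flange_mid below 0.035 m and distance of small_tray_bar from where it was at the start of the episode below 0.03 m); the robot touches nothing.
It fails at once if the small blue tray is moved more than 30 mm (distance of small_tray_bar from where it was at the start of the episode above 0.03 m).
It fails at once if the red tray is tipped more than 30 degrees (angle between tray_bar's own z axis and vertical above 0.52 rad).
It also fails if it takes over 43 s, if anything falls off the work surface, if the arm or the gripper's body presses on something with over 40 N, if the wrist force passes 120 N, or if a joint passes its speed limit or range.

## Working session

There is one attempt and no reset: what is moved stays moved. The work goes in short steps, Python scripts to look and compute and a tool call to move; the robot and the scene stay as the last step left them, time stands still between calls to the robot, and variables do not carry over. Pictures are saved under pics/ and viewed, and the job is handed in when it is done.

Besides the shell and the picture viewer there is one more tool, called after ">>>" by a JSON object that holds its "api" and its "payload", one argument or row to a line. step_arm: Moves the arm, as the interface text tells. Its arguments: {"type":"object","properties":{"motion":{"type":"string"}},"required":["motion"]}

```bash
mkdir -p pics; ls
python3 - <<'E'
from bench import robot, snapshot, camera_params
import cv2
for n in ("scene","top"):
    im=snapshot(n); cv2.imwrite(f"pics/{n}0.png",im[:,:,::-1])
    print(n,camera_params(n))
print(robot.get_obs())
E
```

```text
pics
scene {'fx': 505.50457808508855, 'fy': 505.50457808508855, 'cx': 277.7719932217841, 'cy': 206.43523297719142, 'D': array([-0.1773057,  0.       ,  0.       ,  0.       ,  0.       ]), 'R': array([[ 0.47233058,  0.88141385, -0.00366578],
       [ 0.76114776, -0.40997277, -0.50256982],
       [-0.44447487,  0.23458889, -0.86452885]]), 't': array([-0.08181863, -0.42068201,  1.56139776])}
top {'fx': 392.1788955387389, 'fy': 392.1788955387389, 'cx': 281.78242123237544, 'cy': 207.03418371720963, 'D': array([-0.10584526,  0.        ,  0.        ,  0.        ,  0.        ]), 'R': array([[ 0.0178884 , -0.99971359,  0.01589818],
       [-0.98476406, -0.02036729, -0.17269891],
       [ 0.17297325, -0.01256665, -0.98484635]]), 't': array([-0.19086497,  0.51994295,  0.88830328])}
{'time': 0.1, 'joint_positions': array([-1.36710597e+00,  8.78904042e-02,  1.37208861e+00, -5.70559145e-06,
        1.68361462e+00, -1.03092391e-01]), 'qvel': array([ 1.42287365e-05, -2.78249206e-03, -3.73078963e-03, -1.08111505e-03,
        1.23741839e-03, -9.28904226e-04]), 'joint_torque': array([ 1.38718740e-03, -3.41251981e+01, -3.03301013e+01,  7.19559984e-02,
        3.03931371e-02, -9.27803148e-05]), 'tool_pos': array([ 0.16600077, -0.5238698 ,  0.22342347]), 'ee_rot': array([3.04133416, 1.56879534, 1.77731995]), 'wrist_force': array([-0.03785887,  0.68507249,  0.1341344 ]), 'wrist_torque': array([-0.01827468, -0.05549951,  0.02241474]), 'width': 0.09386484475582782}
```

View pics/scene0.png

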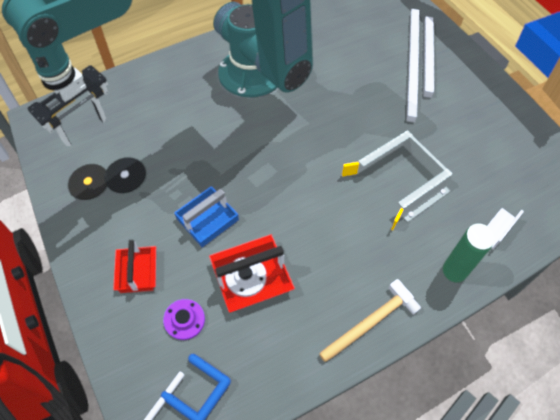

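View pics/top0.png

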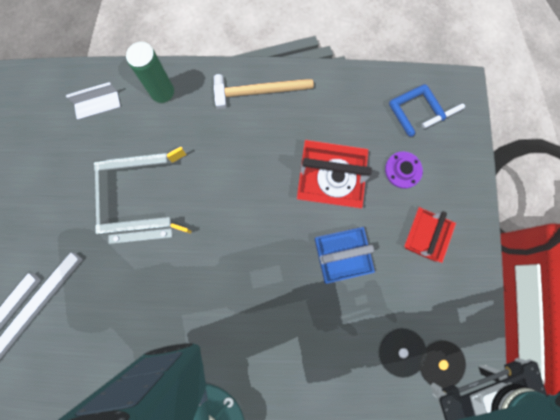

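The pictures show these candidates (top view pixels):
- Large red tray with black bar and steel flange at (335,173).
- Small red tray at (430,235), a look-alike.
- Purple flange at (404,169), a look-alike.
- Blue tray at (346,254), to be left alone.
- Grey dock at (140,195), mouth to the right.
- Blue U-frame at (417,110), a decoy.

By the description I choose the large red tray and the grey dock. I'll check both in close crops.

```bash
cat > h.py <<'E'
import numpy as np, cv2
from bench import robot, snapshot, camera_params
def ray(n,px):
    c=camera_params(n); K=np.array([[c['fx'],0,c['cx']],[0,c['fy'],c['cy']],[0,0,1]])
    u=cv2.undistortPoints(np.array(px,float).reshape(-1,1,2),K,np.array(c['D'])).reshape(-1,2)
    d=np.c_[u,np.ones(len(u))]@c['R']; o=-c['R'].T@c['t']
    return o,d
def onplane(n,px,z):
    o,d=ray(n,px); return o+d*((z-o[2])/d[:,2])[:,None]
def proj(n,X):
    c=camera_params(n); K=np.array([[c['fx'],0,c['cx']],[0,c['fy'],c['cy']],[0,0,1]])
    return cv2.projectPoints(np.array(X,float).reshape(-1,1,3),cv2.Rodrigues(c['R'])[0],c['t'],K,np.array(c['D']))[0].reshape(-1,2)
def tri(pa,pb):
    oa,da=ray('top',pa);ob,db=ray('scene',pb);out=[]
    for a,b in zip(da,db):
        s=np.linalg.lstsq(np.c_[a,-b],ob-oa,rcond=None)[0]
        out.append(((oa+s[0]*a)+(ob+s[1]*b))/2)
    return np.array(out)
E
python3 - <<'E'
import cv2
a=cv2.imread('pics/top0.png');b=cv2.imread('pics/scene0.png')
def crop(im,x,y,w,h,s,name): cv2.imwrite('pics/'+name,cv2.resize(im[y:y+h,x:x+w],None,fx=s,fy=s,interpolation=cv2.INTER_CUBIC))
crop(a,290,130,100,90,6,'c_tray_top.png')
crop(a,80,135,130,120,5,'c_dock_top.png')
crop(b,200,225,110,95,6,'c_tray_sc.png')
crop(b,330,120,130,120,5,'c_dock_sc.png')
E
```

```text
(no output)
```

View pics/c_tray_top.png

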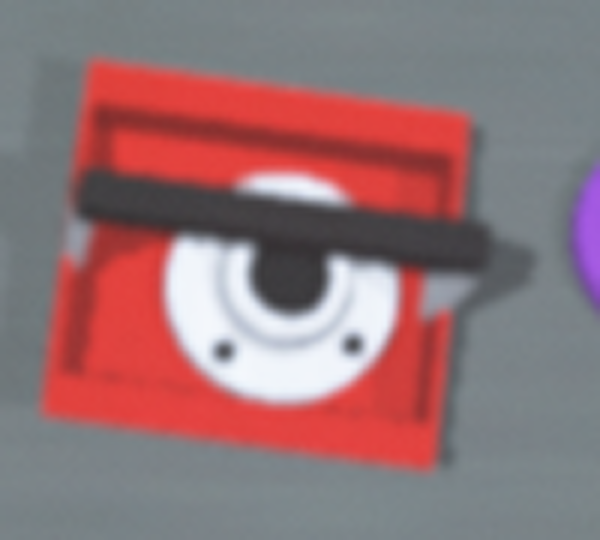

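View pics/c_dock_top.png

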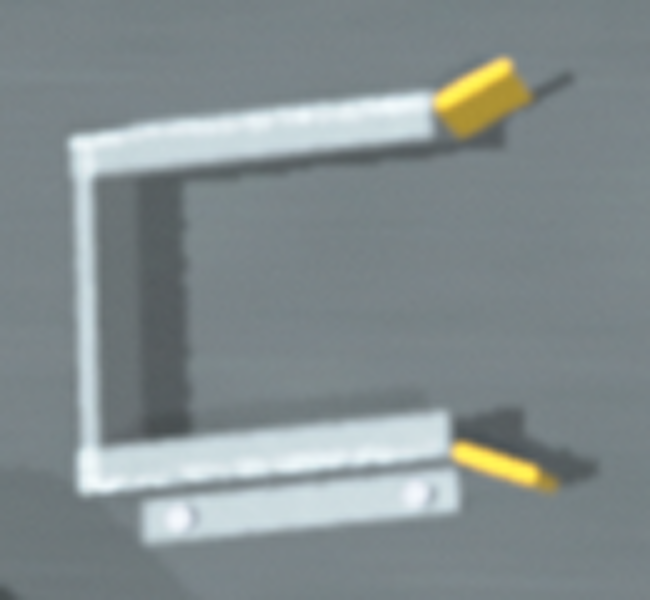

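View pics/c_tray_sc.png

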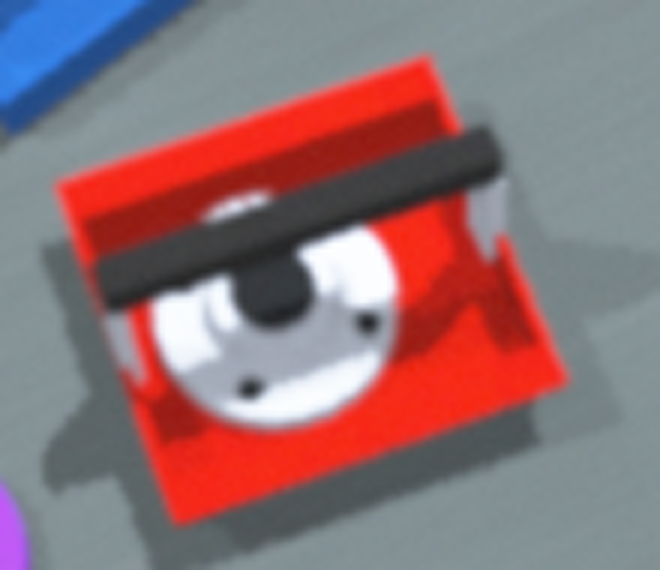

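View pics/c_dock_sc.png

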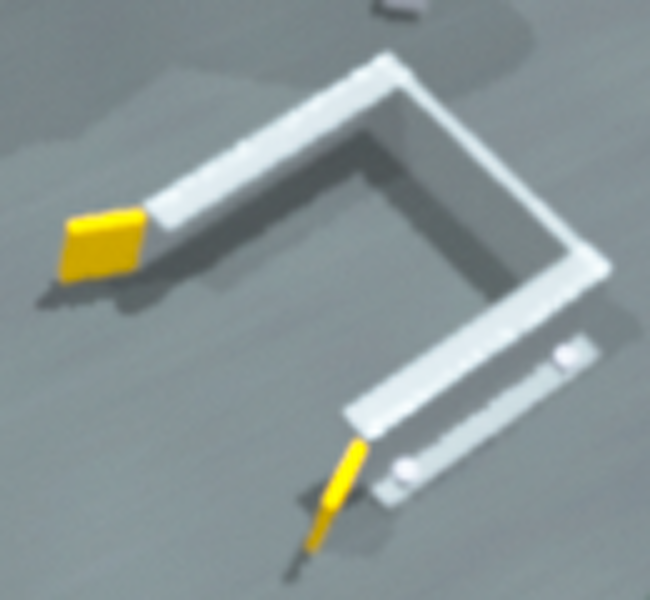

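The crops confirm it: the larger red tray holds the steel flange under its black bar, and the grey dock has yellow flares with its mouth to the right (−y). Next I'll measure both.

```bash
cat > m.py <<'E'
from h import *
def tray(top,sc):
    R={}
    for n,im,roi in (('top',top,None),('scene',sc,None)):
        hsv=cv2.cvtColor(im,cv2.COLOR_RGB2HSV)
        m=(((hsv[...,0]<8)|(hsv[...,0]>172))&(hsv[...,1]>150)&(hsv[...,2]>90)).astype(np.uint8)
        m[:, 490:]=0
        if n=='scene': m[:, :80]=0
        m=cv2.morphologyEx(m,cv2.MORPH_CLOSE,np.ones((15,15)))
        cs,_=cv2.findContours(m,cv2.RETR_EXTERNAL,cv2.CHAIN_APPROX_NONE)
        c=max(cs,key=cv2.contourArea)
        P=onplane(n,c.reshape(-1,2),0.036)[:,:2]
        r=cv2.minAreaRect((P*1000).astype(np.float32))
        R[n]=r; print(n,'rim rect c mm',np.round(r[0],1),'size',np.round(r[1],1),'ang',round(r[2],2))
    return R
E
python3 - <<'E'
from m import *
top=cv2.imread('pics/top0.png')[:,:,::-1].copy();sc=cv2.imread('pics/scene0.png')[:,:,::-1].copy()
tray(top,sc)
f=lambda L,s,x,y:(np.array(L,float)+.5)/s-.5+[x,y]
tc=f([(92,58),(472,113),(435,470),(42,415)],6,290,130)
P=onplane('top',tc,.036); print('tray top corners',P.round(4).tolist(),P.mean(0).round(4))
sc_=f([(432,55),(568,380),(180,525),(58,183)],6,200,225)
P=onplane('scene',sc_,.036); print('tray sc corners',P.round(4).tolist(),P.mean(0).round(4))
bt=f([(80,180),(490,238)],6,290,130) # bar top ends approx
print('bar top',onplane('top',bt,.104).round(4))
bs=f([(490,140),(105,275)],6,200,225); print('bar sc',onplane('scene',bs,.104).round(4))
# bar mask
for n,im,(x,y,w,h) in (('top',top,(295,150,85,30)),('scene',sc,(210,240,80,45))):
    g=im.max(2); m=np.zeros_like(g); m[y:y+h,x:x+w]=(g[y:y+h,x:x+w]<85)
    k,l,st,ce=cv2.connectedComponentsWithStats(m.astype(np.uint8)); i=1+np.argmax(st[1:,4]); print(n,st[i],ce[i])
# dock lips
A=[(437,137),(93,178),(450,410),(100,447),(432,92),(70,140),(455,452),(82,493)]
P=onplane('top',f(A,5,80,135),.054);print('dock top',P.round(4).tolist())
B=[(172,230),(392,95),(345,412),(565,258),(145,205),(388,52),(370,438),(612,268)]
Q=onplane('scene',f(B,5,330,120),.054);print('dock sc',Q.round(4).tolist())
T=tri(f(A,5,80,135),f(B,5,330,120));print('tri z',T.round(3).tolist())
for X in (P,Q):
    d1=X[1]-X[0];d2=X[3]-X[2];print('ang',[np.degrees(np.arctan2(d[1],d[0])).round(2) for d in (d1,d2,X[5]-X[4],X[7]-X[6])],'len',[np.linalg.norm(d).round(4) for d in (d1,d2,X[5]-X[4],X[7]-X[6])],'gap',np.linalg.norm(X[0]-X[2]),np.linalg.norm(X[1]-X[3]),'outer',np.linalg.norm(X[4]-X[6]),np.linalg.norm(X[5]-X[7]),)
    print('mouth mid',((X[0]+X[2])/2).round(4),((X[4]+X[6])/2).round(4),'stop mid',((X[1]+X[3])/2).round(4))
E
```

```text
top rim rect c mm [ 612.5 -305.1] size [158.6 149.5] ang 82.98
scene rim rect c mm [ 612.9 -308.2] size [160.  152.7] ang 82.91
tray top corners [[0.6986, -0.2357, 0.036], [0.679, -0.3949, 0.036], [0.5273, -0.3761, 0.036], [0.5465, -0.2164, 0.036]] [ 0.6128 -0.3058  0.036 ]
tray sc corners [[0.5472, -0.2174, 0.036], [0.6967, -0.2371, 0.036], [0.6787, -0.3948, 0.036], [0.5273, -0.3762, 0.036]] [ 0.6125 -0.3064  0.036 ]
bar top [[ 0.6248 -0.2265  0.104 ]
 [ 0.6059 -0.3841  0.104 ]]
bar sc [[ 0.6205 -0.2303  0.104 ]
 [ 0.602  -0.3819  0.104 ]]
top [303 159  69  21 593] [337.34569983 168.14839798]
scene [216 247  67  32 681] [248.75183554 263.02936858]
dock top [[0.6275, 0.1001, 0.054], [0.6045, 0.2706, 0.054], [0.4938, 0.0842, 0.054], [0.4721, 0.2534, 0.054], [0.6503, 0.1043, 0.054], [0.6237, 0.2846, 0.054], [0.4739, 0.0805, 0.054], [0.4499, 0.2603, 0.054]]
dock sc [[0.4935, 0.0848, 0.054], [0.4752, 0.2422, 0.054], [0.6283, 0.1014, 0.054], [0.6069, 0.2612, 0.054], [0.4733, 0.0809, 0.054], [0.4497, 0.2582, 0.054], [0.6468, 0.1039, 0.054], [0.624, 0.2801, 0.054]]
tri z [[0.575, 0.031, 0.208], [0.556, 0.17, 0.208], [0.539, 0.174, -0.151], [0.509, 0.385, -0.174], [0.579, 0.015, 0.249], [0.558, 0.156, 0.253], [0.53, 0.199, -0.218], [0.496, 0.445, -0.25]]
ang [np.float64(97.67), np.float64(97.29), np.float64(98.38), np.float64(97.59)] len [np.float64(0.1721), np.float64(0.1706), np.float64(0.1823), np.float64(0.1814)] gap 0.13466382032723098 0.13350766290398222 outer 0.1780342943026408 0.17553638860640094
mouth mid [0.5607 0.0921 0.054 ] [0.5621 0.0924 0.054 ] stop mid [0.5383 0.262  0.054 ]
ang [np.float64(96.63), np.float64(97.63), np.float64(97.6), np.float64(97.37)] len [np.float64(0.1585), np.float64(0.1612), np.float64(0.1788), np.float64(0.1777)] gap 0.13581332677110902 0.1330365194932597 outer 0.1750083461021759 0.17571871471780348
mouth mid [0.5609 0.0931 0.054 ] [0.5601 0.0924 0.054 ] stop mid [0.5411 0.2517 0.054 ]
```

```bash
cat > go.py <<'E'
from h import *
from scipy.spatial.transform import Rotation as Ro
def Rt():
    o=robot.get_obs(); return Ro.from_euler('xyz',o['ee_rot']).as_matrix(),o
def plan(goal,zang):
    """needed turn about tool x so that tool z points at zang deg (mod 180), then shift in tool axes after the turn"""
    R,o=Rt(); z=R[:,2]; cur=np.degrees(np.arctan2(z[1],z[0]))
    d=(zang-cur+90)%180-90   # world yaw change
    Rn=Ro.from_euler('z',d,degrees=True).as_matrix()@R
    print('t',round(o['time'],2),'pos',o['tool_pos'].round(4),'axes x',R[:,0].round(3),'z ang',cur.round(2),'j',o['joint_positions'].round(2),'F',o['wrist_force'].round(1),'w',round(o['width'],4))
    print('turn about tool x (rad):',round(-np.radians(d),4),' then shift cm (tool x y z):',(100*Rn.T@(np.array(goal)-o['tool_pos'])).round(2))
E
python3 -c "
from go import *
plan((.6125,-.306,.225),-7.0)
print(onplane('top',[(346,254)],.077), onplane('top',[(142,48)],.15))"
```

```text
t 0.1 pos [ 0.166  -0.5239  0.2234] axes x [-0.     0.002 -1.   ] z ang -72.42 j [-1.37  0.09  1.37 -0.    1.68 -0.1 ] F [-0.   0.7  0.1] w 0.0939
turn about tool x (rad): -1.1418  then shift cm (tool x y z): [-0.24 27.07 41.66]
[[ 0.41281022 -0.32839862  0.077     ]] [[0.87764612 0.15546463 0.15      ]]
```

>>> {"api": "step_arm", "payload": {
  "motion": "100 0 0 0 -0.114 0 0;100 0 0 0 -0.114 0 0;100 0 0 0 -0.114 0 0;100 0 0 0 -0.114 0 0;100 0 0 0 -0.114 0 0;100 0 0 0 -0.114 0 0;100 0 0 0 -0.114 0 0;100 0 0 0 -0.114 0 0;100 0 0 0 -0.114 0 0;100 0 0 0 -0.116 0 0"
}}

```text
time: 0.93
tool_pos: [0.166, -0.524, 0.2238]
ee_rot: [1.886, 1.569, 1.769]
wrist_force: [0.4, 0.0, -0.7]
width: 0.0938
```

>>> {"api": "step_arm", "payload": {
  "motion": "100 0 1.5 2.3 0 0 0;100 0 1.5 2.3 0 0 0;100 0 1.5 2.3 0 0 0;100 0 1.5 2.3 0 0 0;100 0 1.5 2.3 0 0 0;100 0 1.5 2.3 0 0 0;100 0 1.5 2.3 0 0 0;100 0 1.5 2.3 0 0 0;100 0 1.5 2.3 0 0 0;100 0 1.5 2.3 0 0 0;100 0 1.5 2.3 0 0 0;100 0 1.5 2.3 0 0 0;100 0 1.5 2.3 0 0 0;100 0 1.5 2.3 0 0 0;100 0 1.5 2.3 0 0 0;100 0 1.5 2.3 0 0 0;100 0 1.5 2.3 0 0 0;100 0 1.5 2.3 0 0 0;100 0 0 0 0 0 0;100 0 0 0 0 0 0"
}}

```text
time: 2.6
tool_pos: [0.6105, -0.3057, 0.2229]
ee_rot: [2.882, 1.568, 2.762]
wrist_force: [-0.9, -0.2, -1.0]
width: 0.0936
```

```bash
python3 -c "
from go import *
plan((.6125,-.306,.095),-7.0)
for n in ('top','scene'): cv2.imwrite('pics/%s1.png'%n,snapshot(n)[:,:,::-1])"
```

```text
t 2.6 pos [ 0.6105 -0.3057  0.2229] axes x [-0.002  0.001 -1.   ] z ang -6.86 j [-0.55  0.39  1.01 -0.    1.75 -0.43] F [-0.9 -0.2 -1. ] w 0.0936
turn about tool x (rad): 0.0024  then shift cm (tool x y z): [12.79 -0.02  0.23]
```

View pics/scene1.png

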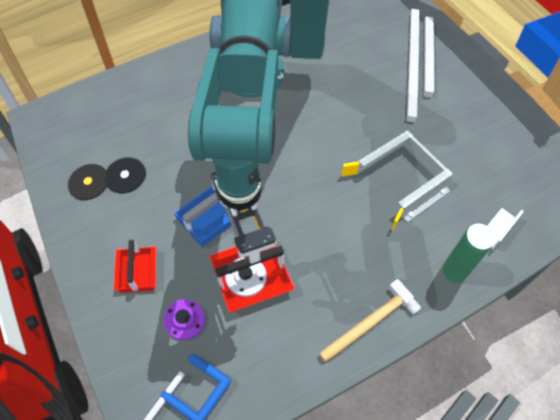

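The scene picture shows the open gripper straight above the tray (tip near (255,238)), with the bar along the line between the jaws. The blue tray is clear. I'll descend and close.

>>> {"api": "step_arm", "payload": {
  "motion": "100 2 0 0.1 0 0 0;100 2 0 0.1 0 0 0;100 2 0 0 0 0 0;100 2 0 0 0 0 0;100 2 0 0 0 0 0;100 1.5 0 0 0 0 0;100 1.4 0 0 0 0 0;100 0 0 0 0 0 0;100 0 0 0 0 0 0"
}}

```text
time: 3.45
tool_pos: [0.6103, -0.3076, 0.0949]
ee_rot: [2.856, 1.569, 2.732]
wrist_force: [0.6, 0.4, -0.0]
width: 0.0937
```

>>> {"api": "step_arm", "payload": {
  "motion": "0 0 0 0 0 0 0;0 0 0 0 0 0 0;0 0 0 0 0 0 0;0 0 0 0 0 0 0;0 0 0 0 0 0 0;0 0 0 0 0 0 0;0 0 0 0 0 0 0;0 0 0 0 0 0 0;0 0 0 0 0 0 0;0 0 0 0 0 0 0;0 0 0 0 0 0 0;0 0 0 0 0 0 0"
}}

```text
time: 4.45
tool_pos: [0.6117, -0.307, 0.0954]
ee_rot: [-3.044, 1.57, 3.117]
wrist_force: [-1.9, 0.3, -3.0]
width: 0.0178
```

```bash
python3 -c "
from go import *
plan((.6125,-.306,.095),-7.0)"
```

```text
t 4.45 pos [ 0.6117 -0.307   0.0954] axes x [-0.  0. -1.] z ang -6.99 j [-0.55  0.44  1.2  -0.    1.51 -0.43] F [-1.9  0.3 -3. ] w 0.0178
turn about tool x (rad): 0.0002  then shift cm (tool x y z): [0.04 0.1  0.06]
```

>>> {"api": "step_arm", "payload": {
  "motion": "0 -0.5 0 0 0 0 0;0 -1 0 0 0 0 0;0 -1 0 0 0 0 0;0 -0.5 0 0 0 0 0;0 0 0 0 0 0 0;0 0 0 0 -0.04 0 0;0 0 0 0 -0.05 0 0;0 0 0 0 -0.05 0 0;0 0 0 0 -0.05 0 0;0 0 0 0 -0.04 0 0;0 0 0 0 -0.023 0 0;0 0 0 0 0 0 0;0 0 0 0 0 0 0"
}}

```text
time: 5.53
tool_pos: [0.6118, -0.3069, 0.1253]
ee_rot: [2.66, 1.57, 2.79]
wrist_force: [0.2, 1.3, -7.5]
width: 0.0182
```

```bash
python3 -c "
from go import *
plan((.5816,-.066,.125),7.5)
for n in ('top','scene'): cv2.imwrite('pics/%s2.png'%n,snapshot(n)[:,:,::-1])"
```

```text
t 5.53 pos [ 0.6118 -0.3069  0.1253] axes x [-0.  0. -1.] z ang 7.46 j [-0.55  0.42  1.16 -0.    1.56 -0.68] F [ 0.2  1.3 -7.5] w 0.0182
turn about tool x (rad): -0.0007  then shift cm (tool x y z): [ 0.03 24.28  0.15]
```

View pics/scene2.png

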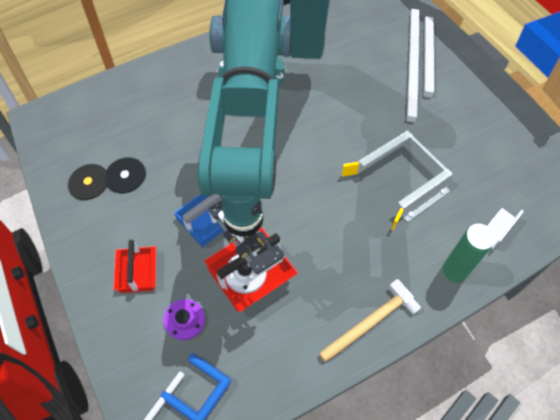

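The tray is up, with a −7.5 N load that matches 0.7 kg. It is turned to the dock's line and the flange is still in it (near (245,280)). I'll carry it to just before the mouth.

>>> {"api": "step_arm", "payload": {
  "motion": "0 0 0.5 0 0 0 0;0 0 1 0 0 0 0;0 0 1.5 0 0 0 0;0 0 2 0.1 0 0 0;0 0 2 0 0 0 0;0 0 2 0 0 0 0;0 0 2 0 0 0 0;0 0 2 0 0 0 0;0 0 2 0 0 0 0;0 0 2 0 0 0 0;0 0 2 0 0 0 0;0 0 2 0 0 0 0;0 0 1.5 0 0 0 0;0 0 1 0 0 0 0;0 0 0.5 0 0 0 0;0 0 0.3 0 0 0 0;0 0 0 0 0 0 0;0 0 0 0 0 0 0"
}}

```text
time: 7.13
tool_pos: [0.5813, -0.0666, 0.1255]
ee_rot: [-1.457, 1.57, -1.327]
wrist_force: [0.0, 0.4, -7.5]
width: 0.0179
```

```bash
python3 -c "
from go import *
plan((.5816,-.066,.098),7.5)
for n in ('top','scene'):
    im=snapshot(n); cv2.imwrite('pics/%s3.png'%n,im[:,:,::-1])
a=cv2.imread('pics/top3.png');b=cv2.imread('pics/scene3.png')
cv2.imwrite('pics/c3a.png',cv2.resize(a[120:270,80:330],None,fx=3,fy=3,interpolation=cv2.INTER_CUBIC))
cv2.imwrite('pics/c3b.png',cv2.resize(b[100:300,260:480],None,fx=3,fy=3,interpolation=cv2.INTER_CUBIC))
"
```

```text
t 7.13 pos [ 0.5813 -0.0666  0.1255] axes x [ 0.    -0.001 -1.   ] z ang 7.47 j [-0.21  0.2   1.44 -0.    1.5  -0.34] F [ 0.   0.4 -7.5] w 0.0179
turn about tool x (rad): -0.0005  then shift cm (tool x y z): [2.75 0.06 0.04]
```

View pics/c3a.png

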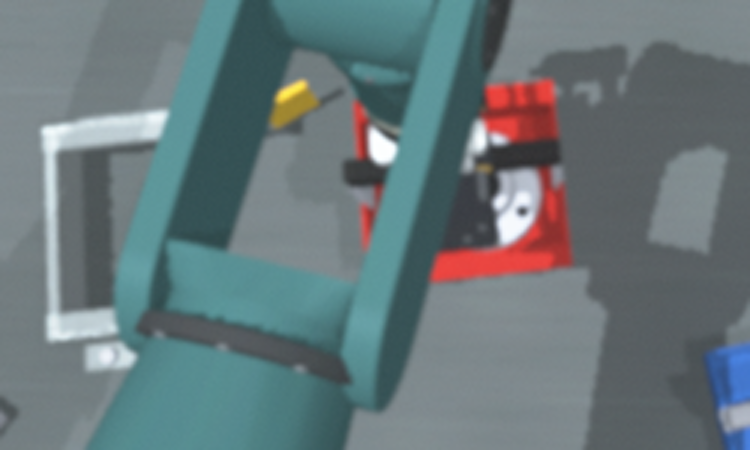

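View pics/c3b.png

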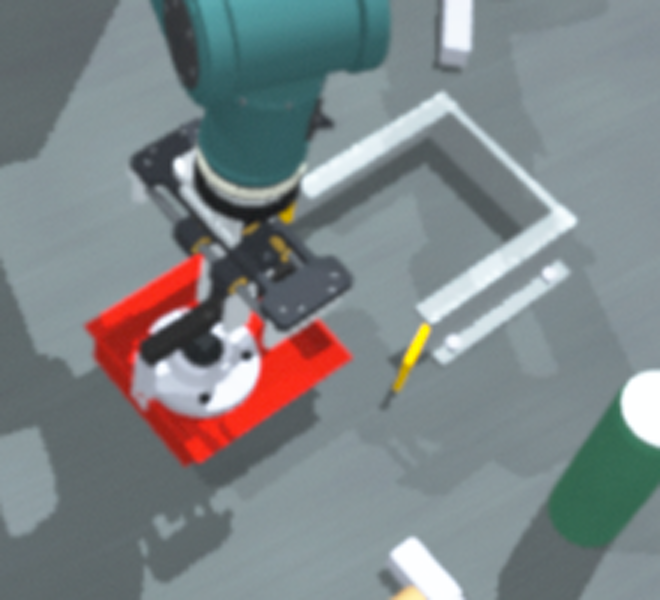

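The pictures show the tray (scene crop centre (200,350)) parallel to the rails and in line with the mouth, with the flange inside. I'll lower it to about 3 mm clearance and slide it in, in stages.

>>> {"api": "step_arm", "payload": {
  "motion": "0 0.7 0 0 0 0 0;0 0.7 0 0 0 0 0;0 0.7 0 0 0 0 0;0 0.6 0 0 0 0 0;0 0 0 0 0 0 0;0 0 0.5 0 0 0 0;0 0 1 0 0 0 0;0 0 1 0 0 0 0;0 0 1 0 0 0 0;0 0 1 0 0 0 0;0 0 1 0 0 0 0;0 0 1 0 0 0 0;0 0 1 0 0 0 0;0 0 0.5 0 0 0 0;0 0 0 0 0 0 0"
}}

```text
time: 8.48
tool_pos: [0.5704, 0.015, 0.0985]
ee_rot: [1.77, 1.57, 1.903]
wrist_force: [0.1, 0.4, -6.7]
width: 0.018
```

```bash
python3 -c "
from go import *
plan((.549,.1817,.098),7.5)
b=snapshot('scene')[:,:,::-1]
cv2.imwrite('pics/c4b.png',cv2.resize(b[100:300,260:480],None,fx=3,fy=3,interpolation=cv2.INTER_CUBIC))
"
```

```text
t 8.48 pos [0.5704 0.015  0.0985] axes x [-0.  0. -1.] z ang 7.61 j [-0.07  0.19  1.51  0.    1.44 -0.21] F [ 0.1  0.4 -6.7] w 0.018
turn about tool x (rad): 0.0019  then shift cm (tool x y z): [ 0.05 16.81  0.05]
```

View pics/c4b.png

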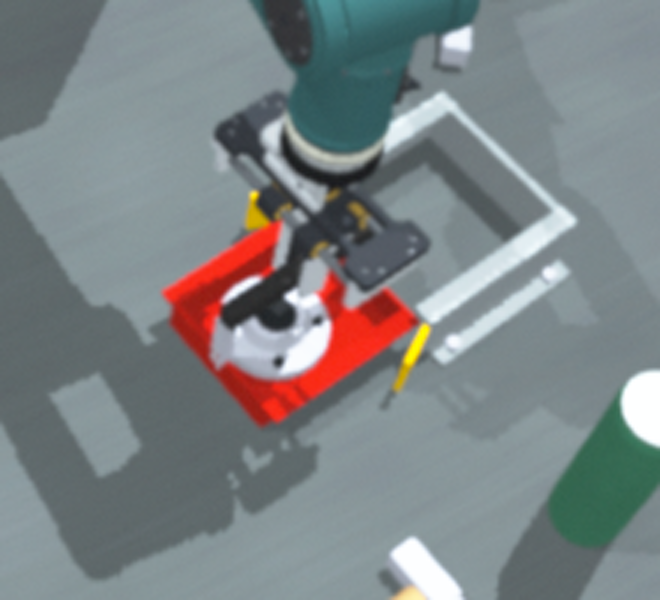

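The tray's front right corner, at crop (415,320), sits just inside the mouth beside the lip, with no contact force. I'll continue.

>>> {"api": "step_arm", "payload": {
  "motion": "0 0 0.5 0 0 0 0;0 0 0.7 0 0 0 0;0 0 0.7 0 0 0 0;0 0 0.7 0 0 0 0;0 0 0.7 0 0 0 0;0 0 0.7 0 0 0 0;0 0 0.5 0 0 0 0;0 0 0 0 0 0 0"
}}

```text
time: 9.2
tool_pos: [0.5646, 0.0594, 0.0985]
ee_rot: [1.579, 1.57, 1.712]
wrist_force: [0.5, -0.2, -6.8]
width: 0.0176
```

>>> {"api": "step_arm", "payload": {
  "motion": "0 0 0.5 0 0 0 0;0 0 0.7 0 0 0 0;0 0 0.8 0 0 0 0;0 0 0.8 0 0 0 0;0 0 0.8 0 0 0 0;0 0 0.8 0 0 0 0;0 0 0.8 0 0 0 0;0 0 0.8 0 0 0 0;0 0 0.8 0 0 0 0;0 0 0.8 0 0 0 0;0 0 0.8 0 0 0 0;0 0 0.7 0 0 0 0;0 0 0.5 0 0 0 0;0 0 0 0 0 0 0"
}}

```text
time: 10.37
tool_pos: [0.552, 0.1545, 0.0984]
ee_rot: [1.551, 1.57, 1.683]
wrist_force: [0.1, 0.1, -7.7]
width: 0.0174
```

```bash
python3 -c "
from go import *
plan((.549,.1817,.0954),7.5)
for n in ('top','scene'):
    im=snapshot(n); cv2.imwrite('pics/%s5.png'%n,im[:,:,::-1])
b=cv2.imread('pics/scene5.png')
cv2.imwrite('pics/c5b.png',cv2.resize(b[80:280,300:500],None,fx=3,fy=3,interpolation=cv2.INTER_CUBIC))
"
```

```text
t 10.37 pos [0.552  0.1545 0.0984] axes x [-0.     0.001 -1.   ] z ang 7.58 j [0.17 0.2  1.5  0.   1.44 0.04] F [ 0.1  0.1 -7.7] w 0.0174
turn about tool x (rad): 0.0014  then shift cm (tool x y z): [0.31 2.74 0.05]
```

View pics/c5b.png

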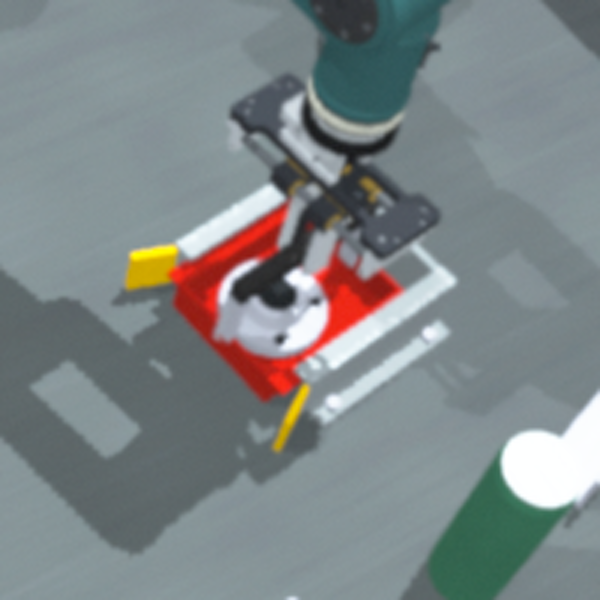

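The tray is under both lips with its rear about 27 mm short of home, and there is no side force. I'll go 22 mm further, set it down, then feel for the stop in small steps.

>>> {"api": "step_arm", "payload": {
  "motion": "0 0 0.5 0 0 0 0;0 0 0.6 0 0 0 0;0 0 0.6 0 0 0 0;0 0 0.5 0 0 0 0;0 0 0 0 0 0 0;0 0.1 0 0 0 0 0;0 0.1 0 0 0 0 0;0 0.1 0 0 0 0 0;0 0 0 0 0 0 0;0 0 0 0 0 0 0"
}}

```text
time: 11.3
tool_pos: [0.5494, 0.1748, 0.0954]
ee_rot: [-1.517, 1.571, -1.387]
wrist_force: [-0.1, 0.5, -7.2]
width: 0.0179
```

>>> {"api": "step_arm", "payload": {
  "motion": "0 0 0.1 0 0 0 0;0 0 0.1 0 0 0 0;0 0 0.1 0 0 0 0;0 0 0 0 0 0 0"
}}

```text
time: 11.63
tool_pos: [0.5489, 0.1782, 0.0954]
ee_rot: [2.041, 1.571, 2.172]
wrist_force: [-0.1, -0.5, -6.7]
width: 0.018
```

>>> {"api": "step_arm", "payload": {
  "motion": "0 0 0.1 0 0 0 0;0 0 0.1 0 0 0 0;0 0 0 0 0 0 0"
}}

```text
time: 11.88
tool_pos: [0.5487, 0.1802, 0.0954]
ee_rot: [1.632, 1.571, 1.763]
wrist_force: [-0.5, -0.1, -6.7]
width: 0.0179
```

>>> {"api": "step_arm", "payload": {
  "motion": "0 0.05 0.1 0 0 0 0;0 0.05 0.1 0 0 0 0;0 0 0 0 0 0 0"
}}

```text
time: 12.13
tool_pos: [0.5489, 0.181, 0.0954]
ee_rot: [-1.167, 1.568, -1.036]
wrist_force: [-1.0, -4.3, -1.3]
width: 0.0181
```

>>> {"api": "step_arm", "payload": {
  "motion": "0 0 0.1 0 0 0 0;0 0 0.1 0 0 0 0;0 0 0 0 0 0 0"
}}

```text
time: 12.38
tool_pos: [0.5486, 0.1815, 0.0957]
ee_rot: [-1.518, 1.566, -1.388]
wrist_force: [-1.8, -8.3, 0.0]
width: 0.0179
```

>>> {"api": "step_arm", "payload": {
  "motion": "0 0 0.1 0 0 0 0;0 0 0.1 0 0 0 0;0 0 0 0 0 0 0"
}}

```text
time: 12.63
tool_pos: [0.5485, 0.1816, 0.0958]
ee_rot: [-1.565, 1.562, -1.436]
wrist_force: [-2.3, -12.3, 1.9]
width: 0.0178
```

```bash
python3 -c "
from go import *
plan((.549,.1817,.0954),7.5)
b=snapshot('scene')[:,:,::-1]
cv2.imwrite('pics/c6b.png',cv2.resize(b[80:280,300:500],None,fx=3,fy=3,interpolation=cv2.INTER_CUBIC))
"
```

```text
t 12.63 pos [0.5485 0.1816 0.0958] axes x [ 0.001 -0.008 -1.   ] z ang 7.4 j [ 0.23  0.21  1.49 -0.01  1.44  0.1 ] F [ -2.3 -12.3   1.9] w 0.0178
turn about tool x (rad): -0.0017  then shift cm (tool x y z): [0.04 0.   0.05]
```

View pics/c6b.png

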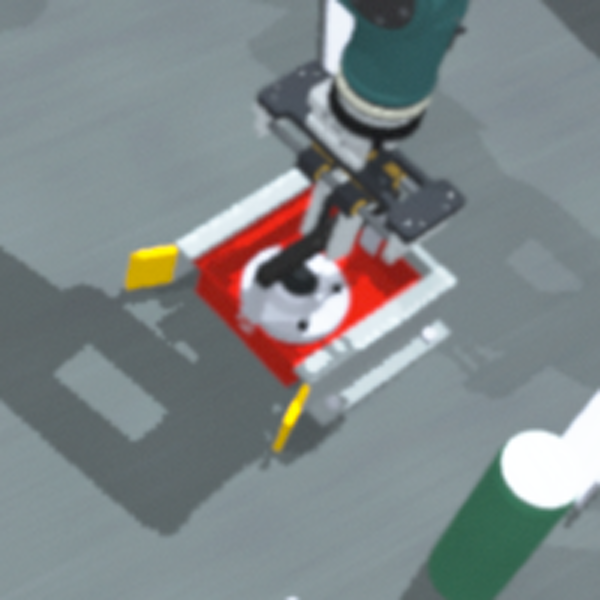

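The tray stopped at y≈0.1816 while the push force rose to 12 N, which is the stop and matches the measured home at 0.1817. In the picture its rear edge sits just inside the lip ends. I'll relax the push, open and withdraw.

>>> {"api": "step_arm", "payload": {
  "motion": "0 0 -0.15 0 0 0 0;0 0 -0.15 0 0 0 0;0 0 0 0 0 0 0;60 0 0 0 0 0 0;60 0 0 0 0 0 0;60 0 0 0 0 0 0;60 0 0 0 0 0 0;60 0 0 0 0 0 0;60 0 0 0 0 0 0;60 0 0 0 0 0 0"
}}

```text
time: 13.52
tool_pos: [0.5484, 0.1832, 0.0945]
ee_rot: [0.544, 1.571, 0.675]
wrist_force: [-1.3, -0.3, -0.0]
width: 0.0559
```

>>> {"api": "step_arm", "payload": {
  "motion": "60 -0.5 0 0 0 0 0;60 -1 0 0 0 0 0;60 -1.5 0 0 0 0 0;60 -2 0 0 0 0 0;60 -2 0 0 0 0 0;60 -2 0 0 0 0 0;60 -2 0 0 0 0 0;60 -2 0 0 0 0 0;60 -2 0 0 0 0 0;60 0 -2 -2.5 0 0 0;60 0 -2 -2.5 0 0 0;60 0 -2 -2.5 0 0 0;60 0 -2 -2.5 0 0 0;60 0 -2 -2.5 0 0 0;60 0 -2 -2.5 0 0 0;60 0 -2 -2.5 0 0 0;60 0 0 0 0 0 0"
}}

```text
time: 14.93
tool_pos: [0.3906, 0.0187, 0.2462]
ee_rot: [-0.948, 1.568, -0.821]
wrist_force: [0.5, 0.1, -0.6]
width: 0.056
```

```bash
python3 -c "
from m import *
top=snapshot('top');sc=snapshot('scene')
cv2.imwrite('pics/top7.png',top[:,:,::-1]);cv2.imwrite('pics/scene7.png',sc[:,:,::-1])
o=robot.get_obs();print(o['time'],o['tool_pos'],o['wrist_force'],o['width'])
cv2.imwrite('pics/c7a.png',cv2.resize(top[130:260,80:230,::-1],None,fx=4,fy=4,interpolation=cv2.INTER_CUBIC))
cv2.imwrite('pics/c7b.png',cv2.resize(sc[100:250,320:470,::-1],None,fx=4,fy=4,interpolation=cv2.INTER_CUBIC))
d={}
for t,s in ((cv2.imread('pics/top0.png')[:,:,::-1],cv2.imread('pics/scene0.png')[:,:,::-1]),(top,sc)):
    for n,im,r in (('top',t,(300,400,215,300)),('scene',s,(160,250,175,255))):
        h=cv2.cvtColor(np.ascontiguousarray(im),cv2.COLOR_RGB2HSV);m=((abs(h[...,0].astype(int)-108)<12)&(h[...,1]>150))
        mm=np.zeros_like(m);mm[r[2]:r[3],r[0]:r[1]]=m[r[2]:r[3],r[0]:r[1]]
        y,x=np.nonzero(mm);print(n,'blue',len(x),x.mean().round(2),y.mean().round(2))
"
```

```text
15.0333 [0.39312635 0.02088961 0.24587927] [0.09965426 0.07687542 0.15455949] 0.05654740161869325
top blue 1724 343.99 255.18
scene blue 1486 208.21 218.75
top blue 1734 344.04 255.06
scene blue 1476 208.18 218.92
```

View pics/c7a.png

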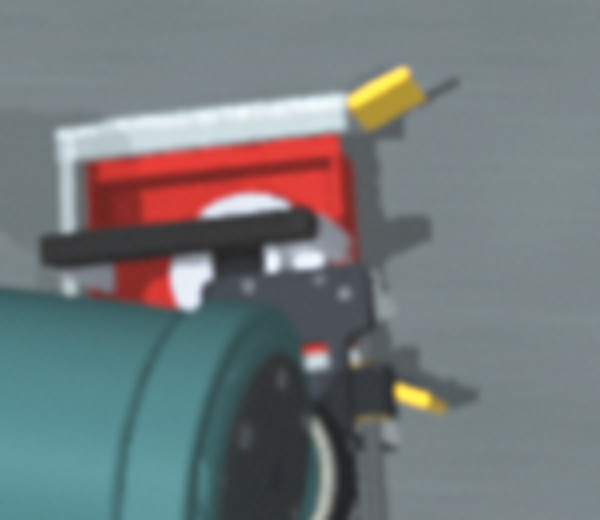

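View pics/c7b.png

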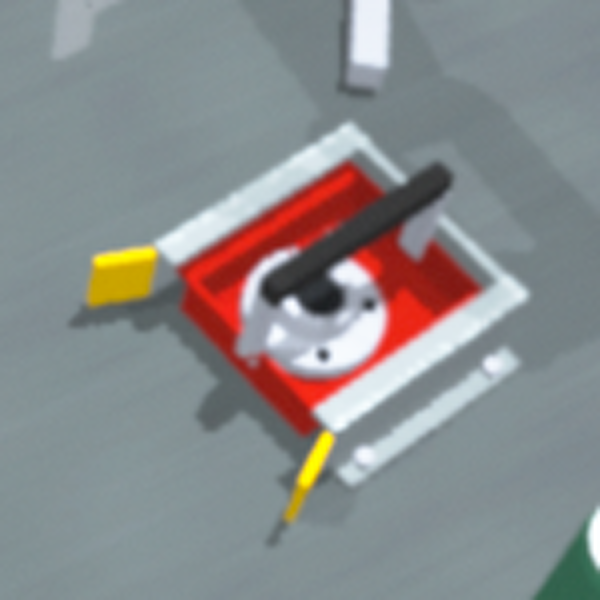

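Run:
```python
from h import *
f=lambda L,s,x,y:(np.array(L,float)+.5)/s-.5+[x,y]
d=np.array([np.cos(np.radians(97.5)),np.sin(np.radians(97.5))]);n=np.array([-d[1],d[0]]);O=np.array([.549,.1817])
def dk(P): P=np.atleast_2d(P);q=P[:,:2]-O; return (np.c_[q@d,q@n]*1000).round(1).tolist()
# rear rim corners (top of rim z=.036), front inner etc.
print('sc rear rim corners',dk(onplane('scene',f([(178,268),(305,435)],4,320,100),.036)))
print('sc lip ends inner',dk(onplane('scene',f([(180,268),(312,408)],4,320,100),.054)))
print('top rear rim corner upper',dk(onplane('top',f([(342,135),(357,258)],4,80,130),.036)))
# bar ends: top face corners
print('top bar ends',dk(onplane('top',f([(42,238),(310,208)],4,80,130),.106)))
print('sc bar ends',dk(onplane('scene',f([(435,165),(268,278)],4,320,100),.106)))
top=cv2.imread('pics/top7.png');sc=cv2.imread('pics/scene7.png')
# project expected outlines at home
w=lambda x,y,z:np.r_[O+x*d+y*n,z]
for nme,im,(x,y,wd,h) in (('top',top,(80,130,150,130)),('scene',sc,(320,100,150,150))):
    big=cv2.resize(im[y:y+h,x:x+wd],None,fx=4,fy=4,interpolation=cv2.INTER_CUBIC)
    for L,c in (([w(-.08,-.076,.036),w(-.08,.076,.036),w(.08,.076,.036),w(.08,-.076,.036)],(255,255,0)),([w(-.08,-.009,.106),w(-.08,.009,.106),w(.08,.009,.106),w(.08,-.009,.106)],(0,255,0)),([w(-.09,-.068,.054),w(.08,-.068,.054),w(.08,.068,.054),w(-.09,.068,.054)],(255,0,255))):
        p=(proj(nme,L)-[x,y]+.5)*4-.5
        cv2.polylines(big,[np.int32(p.round())],True,c,1)
    cv2.imwrite(f'pics/o_{nme}.png',big)
```

```text
sc rear rim corners [[-80.5, 73.0], [-98.2, -72.2]]
sc lip ends inner [[-89.7, 64.2], [-91.2, -65.9]]
top rear rim corner upper [[-81.8, -70.1], [-86.5, 8.7]]
top bar ends [[78.2, -7.0], [-79.2, -6.6]]
sc bar ends [[71.9, 5.5], [-79.2, 3.4]]
```

View pics/o_scene.png

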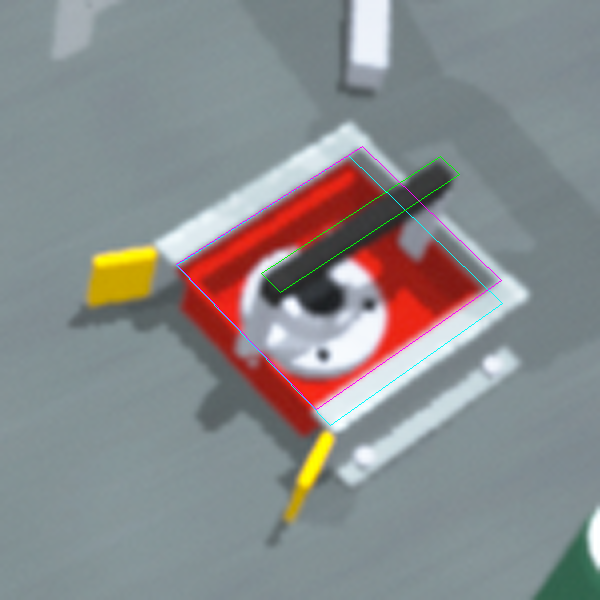

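View pics/o_top.png

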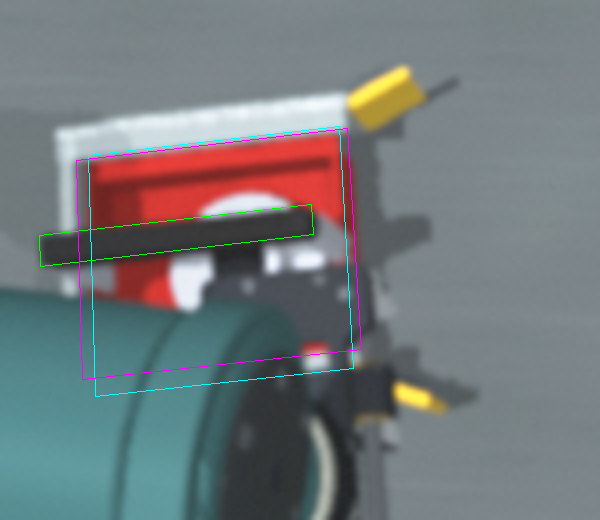

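In the overlay the top view agrees with home, but in the scene view the bar lies about 2 px off the prediction. I'll move the arm clear for an unobstructed check.

>>> {"api": "step_arm", "payload": {
  "motion": "60 0 -1 0 0 0 0;60 0 -2 0 0 0 0;60 0 -2.5 0 0 0 0;60 0 -2.5 0 0 0 0;60 0 -2.5 0 0 0 0;60 0 -2.5 0 0 0 0;60 0 -2.5 0 0 0 0;60 0 -2.5 0 0 0 0;60 0 -2.5 0 0 0 0;60 0 -2.5 0 0 0 0;60 0 -2.5 0 0 0 0;60 0 -2.5 0 0 0 0;60 0 -2 0 0 0 0;60 0 -1 0 0 0 0;60 0 0 0 0 0 0"
}}

```text
time: 16.28
tool_pos: [0.4342, -0.2878, 0.2434]
ee_rot: [2.518, 1.569, 2.647]
wrist_force: [-0.0, -0.5, 0.1]
width: 0.0565
```

Run:
```python
from h import *
top=snapshot('top');sc=snapshot('scene')
cv2.imwrite('pics/top8.png',top[:,:,::-1]);cv2.imwrite('pics/scene8.png',sc[:,:,::-1])
cv2.imwrite('pics/c8a.png',cv2.resize(top[135:255,80:210,::-1],None,fx=5,fy=5,interpolation=cv2.INTER_CUBIC))
cv2.imwrite('pics/c8b.png',cv2.resize(sc[120:240,330:460,::-1],None,fx=5,fy=5,interpolation=cv2.INTER_CUBIC))
print(robot.get_obs()['time'])
```

```text
16.3833
```

View pics/c8a.png

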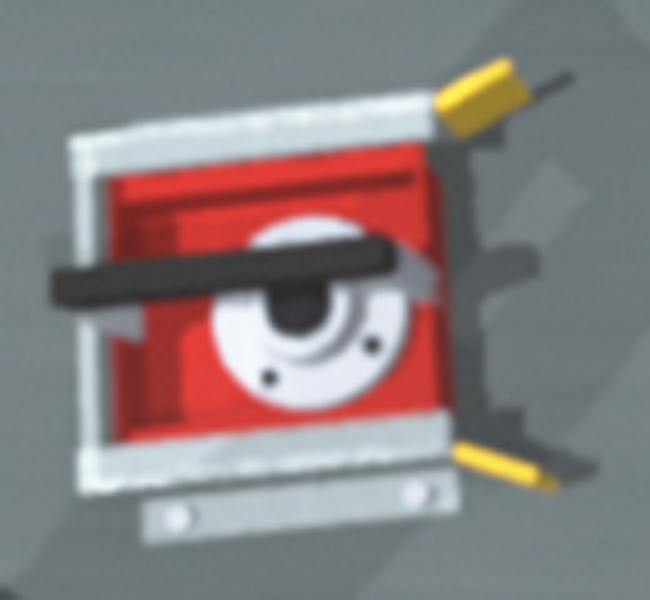

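View pics/c8b.png

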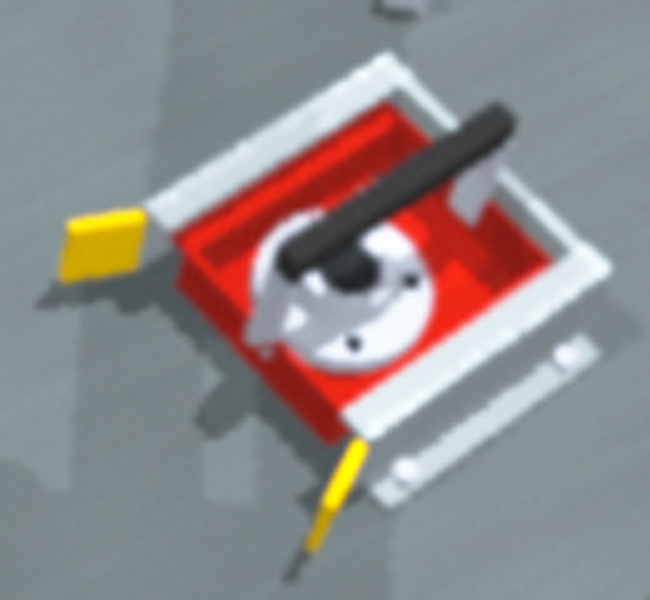

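The top crop shows the tray flush between the rails, with the bar from (52,288) to (395,253), the flange at (312,310), and the front at the stop. I'll cross-check the bar by triangulating it from its dark masks in both views.

Run:
```python
from h import *
d=np.array([np.cos(np.radians(97.5)),np.sin(np.radians(97.5))]);n=np.array([-d[1],d[0]]);O=np.array([.549,.1817])
def bar(im,roi,open_=3):
    x,y,w,h=roi; g=im[y:y+h,x:x+w].max(2)
    m=(g<80).astype(np.uint8); m=cv2.resize(m*255,None,fx=4,fy=4,interpolation=cv2.INTER_LINEAR)>127
    m=cv2.morphologyEx(m.astype(np.uint8),cv2.MORPH_OPEN,np.ones((3,3)))
    c=max(cv2.findContours(m,cv2.RETR_EXTERNAL,cv2.CHAIN_APPROX_NONE)[0],key=cv2.contourArea).reshape(-1,2)
    p=(c+.5)/4-.5+[x,y]
    # ends: extremes along the image x direction, mean of the end 3 px slab
    lo=p[p[:,0]<p[:,0].min()+1.5].mean(0);hi=p[p[:,0]>p[:,0].max()-1.5].mean(0)
    return lo,hi
for k,(rt,rs) in ((0,((295,150,85,30),(210,240,80,45))),(8,((85,175,80,25),(384,138,55,40)))):
    t=cv2.imread(f'pics/top{k}.png');s=cv2.imread(f'pics/scene{k}.png')
    tl,th=bar(t,rt);sl,sh=bar(s,rs)   # top: low u = +y end ; scene: high u = +y end
    print(k,'px',tl.round(1),th.round(1),sl.round(1),sh.round(1))
    T=tri([tl,th],[sh,sl]); print(' ends',T.round(4).tolist(),'mid',T.mean(0).round(4),'len',np.linalg.norm(T[0]-T[1]).round(4),'ang',np.degrees(np.arctan2(*(T[0]-T[1])[[1,0]])).round(2))
    if k: q=T[:,:2]-O; print(' dock frame mm',(np.c_[q@d,q@n]*1000).round(1).tolist(),'mid',(np.r_[q.mean(0)@d,q.mean(0)@n]*1000).round(1))
# flange centre, white disc top plane z~.016
P=onplane('top',[((312+.5)/5-.5+80,(312+.5)/5-.5+135)],.016)[0]; q=P[:2]-O; print('flange dock mm',(q@d*1000).round(1),(q@n*1000).round(1))
```

```text
0 px [303.2 162.9] [370.7 171. ] [217. 272.] [281.9 251. ]
 ends [[0.6216, -0.2287, 0.0878], [0.6031, -0.3836, 0.0994]] mid [ 0.6124 -0.3061  0.0936] len 0.1564 ang 83.21
8 px [ 90.8 192. ] [158.1 186. ] [385.9 172. ] [431.  144.5]
 ends [[0.5409, 0.2618, 0.0938], [0.5576, 0.1032, 0.0957]] mid [0.5493 0.1825 0.0947] len 0.1595 ang 96.0
 dock frame mm [[80.5, -2.5], [-78.9, 1.7]] mid [ 0.8 -0.4]
flange dock mm -13.3 3.6
```

Triangulated, the bar centre is (+0.8, −0.4) mm from the dock origin at height 94.7 mm and about 1.5° off the rails. The flange is about 14 mm from centre and the blue tray hasn't moved. I'll hand in.

```bash
python3 -c "
from bench import robot
print(robot.close_job())"
```

```text
the job is handed in; nothing more can be done
None
```

The red tray with the flange is in the grey dock, fully home against the stop. I handed the job in at about 16.4 s; the hand-in gave no verdict.

I gripped the tray by its bar, lifted it 3 cm and turned it about 14.5° to line up with the dock. I carried it in under the lips about 3 mm above the bench, set it down at the back and pushed gently until the stop pushed back with about 12 N. Then I let go and moved the arm clear.

| Last check | Measured | Limit |
|---|---|---|
| Bar centre, along / across the dock | +0.8 / −0.4 mm | ±15 mm |
| Bar height | 94.7 mm | 87 to 103 mm |
| Angle to the rails | about 1.5° | about 10° |
| Flange from tray centre | about 14 mm | 45 mm |
| Small blue tray | moved less than 0.2 px in both views | 30 mm |

- **Disagreement:** in the scene view the bar lay about 2 px (6–7 mm) off the outline I predicted for a home tray, while the top view matched. Triangulating the bar from both views afterwards, with the arm clear, gave the in-tolerance figures above.
- **Not measured directly:** I did not measure the tray's tilt on its own. The two ends of the bar came out within 2 mm of each other in height. I judged the flange flat by eye from the pictures.

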